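Find the rocking corner of a base plate and press its shim flat

TASK

The aluminium plate rocks: one of its four corners gives when pressed, the other three are firm. With a fingertip, press the plate's corners down one after another, until you know which one gives; then press the brass shim disc that shows outside that corner down until it lies flat on its base, and take the hand away. Only touch, do not grasp or lift anything; leave the other three shims up, the plate and the stopper on it in place, and the things around undisturbed.

Things in the scene. Friction and masses are not known exactly. Their poses are not given: they have to be found in the camera images.
- plate: bright aluminium plate, 150 (its x) x 170 (its y) x 10 mm, rounded corners, 1.2 kg, lying loose and level on four black rubber feet (22 mm across), each in the middle of a round mount 110 mm across; a brass level vial with green top stands 8 mm proud near its back edge. Origin: centre of the underside, 30 mm above the worktop; z up, x away from the robot, turned by up to 0.18 rad
- corner_1 (a point): front-left (nearer the robot, left) corner of the plate: the point on its top face straight above the foot, where to press to test it; 18 mm in from both edges, 40 mm above the worktop, marked by a small dark dot. A firm corner gives less than 1 mm; the one that rocks gives 5 mm
- corner_2 (a point): front-right corner of the plate: the point on its top face straight above the foot, where to press to test it; 18 mm in from both edges, 40 mm above the worktop, marked by a small dark dot. A firm corner gives less than 1 mm; the one that rocks gives 5 mm
- corner_3 (a point): back-left (farther from the robot, left) corner of the plate: the point on its top face straight above the foot, where to press to test it; 18 mm in from both edges, 40 mm above the worktop, marked by a small dark dot. A firm corner gives less than 1 mm; the one that rocks gives 5 mm
- corner_4 (a point): back-right corner of the plate: the point on its top face straight above the foot, where to press to test it; 18 mm in from both edges, 40 mm above the worktop, marked by a small dark dot. A firm corner gives less than 1 mm; the one that rocks gives 5 mm
- shim_spot_1 (a point): where to press the front-left (nearer the robot, left) corner's shim (dished brass disc, 106 mm across, showing outside the corner): 41 mm diagonally out from the foot's middle, 20 mm clear of the plate, 18 mm above the worktop while the shim is up, 10 mm when flat on its dark base. The shim slides straight down under 7 to 10 N and stays. The point rides on the plate
- shim_spot_2 (a point): where to press the front-right corner's shim (dished brass disc, 106 mm across, showing outside the corner): 41 mm diagonally out from the foot's middle, 20 mm clear of the plate, 18 mm above the worktop while the shim is up, 10 mm when flat on its dark base. The shim slides straight down under 7 to 10 N and stays. The point rides on the plate
- shim_spot_3 (a point): where to press the back-left (farther from the robot, left) corner's shim (dished brass disc, 106 mm across, showing outside the corner): 41 mm diagonally out from the foot's middle, 20 mm clear of the plate, 18 mm above the worktop while the shim is up, 10 mm when flat on its dark base. The shim slides straight down under 7 to 10 N and stays. The point rides on the plate
- shim_spot_4 (a point): where to press the back-right corner's shim (dished brass disc, 106 mm across, showing outside the corner): 41 mm diagonally out from the foot's middle, 20 mm clear of the plate, 18 mm above the worktop while the shim is up, 10 mm when flat on its dark base. The shim slides straight down under 7 to 10 N and stays. The point rides on the plate
- soft_foot (a joint): how far the one sprung foot is down: 0 up, 0.005 m at its stop. It is at a different corner each time and looks like the rigid other three; it begins to give at about 2 N on that corner, is at its stop from about 3.5 N, and springs back on release. The number does not say where it is
- soft_shim (a joint): how far the shim of the corner that gives has been pressed down: 0 up, 0.008 m flat on its base. Going down it raises a collar that props the plate there
- firm_shim_1 (a joint): the same for the shim of one of the three firm corners (in no told order): must stay up, at 0
- firm_shim_2 (a joint): the same for the shim of one of the three firm corners (in no told order): must stay up, at 0
- firm_shim_3 (a joint): the same for the shim of one of the three firm corners (in no told order): must stay up, at 0
- stopper: orange-brown rubber stopper, 40 x 40 x 30 mm, standing loose on the middle of the plate; origin at the centre of its underside; stays there
- tape_roll: white roll of labels with a cardboard core, 94 mm across, 52 mm high, standing loose left of the plate; bystander; origin at the centre of its underside
- petri_dish: round petri dish, 92 mm across, 36 mm high, behind the tape roll; loose bystander; origin at the centre of its underside
- grey_stopper: small dark grey rubber stopper, 30 mm across, 22 mm high, in front of the blender; loose bystander; origin at the centre of its underside

How it is judged:
On the way, in this order (a step that is already met when the one before it is completed fails the run):
1. the corner that gives is pressed down with the fingers by at least 2.5 mm, all four shims still up (value of joint soft_foot above 0.0025 m and contact force between the fingers and plate above 0.5 N and value of joint each of soft_shim, firm_shim_1, firm_shim_2, firm_shim_3 below 0.002 m), for 0.1 s.
2. that corner's shim is pressed flat (value of joint soft_shim above 0.0065 m), for 0.2 s.
At the end, for the whole second after the job is handed in: Shim of the rocking corner down over 6.5 of 8 mm, the other three up (under 2.5 mm), the sprung foot back up (under 1.5 mm), plate level (0.012 rad), within 12 mm of its start, at rest, the stopper standing on it within 50 mm of its middle, bystanders within 20 mm of their start (value of joint soft_shim above 0.0065 m and value of joint soft_foot below 0.0015 m and value of joint each of firm_shim_1, firm_shim_2, firm_shim_3 below 0.0025 m and angle between plate's own z axis and vertical below 0.012 rad and distance of plate from where it was at the start of the episode below 0.012 m and linear speed of each of plate, stopper below 0.01 m/s and angle between stopper's own z axis and vertical below 0.1 rad and horizontal distance between stopper and plate below 0.05 m and z of stopper in the frame of plate between 0.006 and 0.014 m and distance of each of tape_roll, petri_dish, grey_stopper from where it was at the start of the episode below 0.02 m); the robot touches nothing.
It fails at once if a firm corner's shim is pressed down by more than 2.5 mm (value of joint any of firm_shim_1, firm_shim_2, firm_shim_3 above 0.0025 m).
It fails at once if the plate is lifted (over 6 mm at its middle) or shifted (over 15 mm) (height (world z) of plate above 0.036 m or distance of plate from where it was at the start of the episode above 0.015 m).
It fails at once if the stopper is lifted off the plate (over 6 mm), tipped or displaced by over 20 mm (z of stopper in the frame of plate above 0.016 m or angle between stopper's own z axis and vertical above 0.3 rad or distance of stopper from where it was at the start of the episode above 0.02 m).
It fails at once if a bystander is moved by more than 20 mm (distance of any of tape_roll, petri_dish, grey_stopper from where it was at the start of the episode above 0.02 m).
It also fails if it takes over 48 s, if anything falls off the work surface, if the arm or the gripper's body presses on something with over 40 N, if the wrist force passes 120 N, or if a joint passes its speed limit or range.

ROBOT

A 6-joint arm with a two-finger parallel gripper is mounted at the origin on a cart in front of the work surface, level with it; the furniture and walls round the work are solid. World frame = base frame: x ahead of the robot, y to its left, z up, the work surface at z = 0. Lengths are in m, angles in rad, forces in N, time in s.
With the tool pointing down it reaches from about 0.375 to 0.925 m from the base axis. Payload 5.7 kg.
Tool frame: the origin (TCP) lies midway between the tips of the shut fingers; the grasp point (between the pads) lies r.hold_point_z behind it (r.hold_point_z is the distance from the TCP to the grasp point, in m); z points along the fingers, y is the line along which they close (so a half turn about z gives the same grasp; the last joint's range is limited). The gripper opens to 88 mm and grips with 3 to 60 N. Pads are 20 mm wide; open, the fingers measure 115 mm over their backs; the gripper's body (75 mm by 178 mm) begins 61 mm behind the grasp point.
Start: joints at [1.22, 0.359, 1.51, -0, 1.272, -0.115], TCP at [0.14, 0.583, 0.223] pointing down, gripper open.
Joint ranges: [-2.97, 2.97], [-1.01, 2.36], [0.21, 2.38], [-0.96, 4.11], [0.2, 2.71], [-2.98, 2.98]. Speed limits (rad/s): [2.39, 2.39, 3.14, 3.14, 3.14, 3.14].

INTERFACE

Orientations are given as a 3x3 rotation matrix whose columns are the frame's x, y, z axes.
In Python, from workcell import r gives the robot as it stands. The module is installed in compiled form; this text tells all that it offers.
- The arm moves only by the tool move_arm, never from a script. Its argument "deltas" is text: rows parted by semicolons, each of 7 numbers parted by spaces: the shift along the tool's x, y, z in units of 20 cm (1.0 is 20 cm), then the turn, a rotation vector about the tool's x, y, z in units of 45 degrees (1.0 is 45 degrees), then the finger opening in mm, from 0 to 87.8. In form: tx ty tz rx ry rz hand; .... A call has 1 to 12 rows; each row is the pose to reach, as a shift and turn from the pose commanded when the call began, along the tool's axes at that moment; what a row does not reach only later rows make up. A row lasts 1/8 s, in which the tool goes at most 62.5 mm and 10.7 degrees, less where a joint would pass 70% of its speed; a pose out of reach is approached as far as the arm can. A call with a number of a shift or a turn outside -1 to 1 is refused whole. A call with a gripper value outside its range is refused whole. The fingers move at their own pace and stop on an object; "grip_force" is the grip in N (left out, the last holds). Time passes only in rows, so rows that repeat a pose let the fingers close. It gives the time, the measured TCP pose, the force, the opening and the grip force at its end, in the units of the state.
- r.get_state(): the state, without advancing time (a new reading comes with each control period).
- r.capture(name): name is "scene" or "top" or "wrist"; returns the picture (400x640x3 uint8, red, green, blue); there is no depth.
- r.get_calibration(name): a dict with "mtx" (3x3 intrinsics, pixels), "k1" (the pictures are not rectified: a ray, as slopes to the right and down, at radius r is drawn at 1 + k1 r^2 times it, then the intrinsics apply), "eye" and "attitude" of the camera in the world; the wrist camera has in their place "tool_from_camera" (4x4, takes a point from camera to tool coordinates, whose origin is the TCP and whose axes are the flange's). Camera axes: x right, y up, looking along -z (the intrinsics and any distortion apply to the point x, -y, -z); pixel columns grow to the right and rows downward; lengths in m; the calibration is good to about 2 mm. A picture is of the moment at which its call begins: read the wrist's pose just before it. get_calibration takes no time and is no camera call.
- r.close_job(): hands the job in; it is judged then, once.
Trained networks look in the newest picture that a camera, given by its name, has taken for a name from the list of things; names that differ only in an ending like _2 or _b are one class to them, and where a whole thing is asked for, a point or a joint stands for the part that bears it (a point fixed in the world has none). Each returns a list of dicts, best first, with "confidence" (0 to 1); they miss things now and then, are a little off and sometimes report something else, mostly with a low value. They report only what shows in the picture. A call takes as long as a camera call.
- r.cut_out(camera, name): "region" (400x640 bool, what is visible of it) and "extent" ([left, top, width, height] in pixels, round what is visible of it).
The state is a dict: "t": time; "joint_positions": joint angles; "qvel": joint speeds; "effort": joint torques, N m; "tool_pos": TCP position; "tcp_rot": TCP orientation; "wrist_force": force on the tool from outside, world axes, zero at the start; "moment": the same for the moment, N m; "opening": finger opening in m; "gripper_force": force on a finger pad.
Only numpy, scipy, OpenCV 4.12 (cv2) and the standard library are available. Lean on these libraries where they do the work, as an engineer would, in place of code of your own. Each camera call takes 0.05 s, during which the arm holds its last target. There are 200 camera calls.

## Working session

There is one attempt and no reset: what is moved stays moved. The work goes in short steps, Python scripts to look and compute and a tool call to move; the robot and the scene stay as the last step left them, time stands still between calls to the robot, and variables do not carry over. Pictures are saved under pics/ and viewed, at most 10 in all, crops included, and the job is handed in when it is done.

Besides the shell and the picture viewer there is one more tool, called after "Call:" by a JSON object that holds its "op" and its "data". move_arm: Moves the arm, as the interface text tells. Its arguments: {"type":"object","properties":{"deltas":{"type":"string"},"grip_force":{"type":"number"}},"required":["deltas"]}

```bash
mkdir -p pics; python3 - <<'E'
from workcell import r
import cv2,numpy as np
s=r.get_state();print(s['t'],s['tool_pos'],s['tcp_rot'],s['opening'],r.hold_point_z)
for n in("top","scene"):
    im=r.capture(n);cv2.imwrite(f"pics/{n}0.png",im[...,::-1])
    c=r.get_calibration(n);print(n,c)
    for k in("plate","stopper"):
        for d in r.cut_out(n,k)[:2]:print(k,d['confidence'],d['extent'])
E
```

```text
0.0 [0.13993804 0.58274336 0.22182856] [[-9.72334795e-01  2.33590896e-01 -5.82888150e-04]
 [ 2.33591562e-01  9.72333321e-01 -1.70156610e-03]
 [ 1.69291220e-04 -1.79064968e-03 -9.99998382e-01]] 0.08782094595228503 0.0187
top {'mtx': array([[370.36406193,   0.        , 314.06596956],
       [  0.        , 370.36406193, 199.34493288],
       [  0.        ,   0.        ,   1.        ]]), 'k1': -0.07443493789062709, 'eye': array([0.34548732, 0.21434197, 0.95095563]), 'attitude': array([[-0.06279138,  0.97751605, -0.20129486],
       [-0.99800858, -0.06028529,  0.01856231],
       [ 0.00600984,  0.20205955,  0.9793548 ]])}
plate 0.76 [257.6, 170.2, 70.4, 62.0]
stopper 0.69 [282.3, 186.8, 15.5, 20.3]
scene {'mtx': array([[456.85914486,   0.        , 306.2292138 ],
       [  0.        , 456.85914486, 195.36019926],
       [  0.        ,   0.        ,   1.        ]]), 'k1': -0.02146518218344305, 'eye': array([-0.0547487 , -0.46608997,  0.81557516]), 'attitude': array([[ 0.73757187,  0.44520618, -0.50771959],
       [-0.67514605,  0.47186885, -0.56702522],
       [-0.01286607,  0.76100673,  0.64861639]])}
plate 0.55 [255.9, 167.5, 79.3, 54.6]
plate 0.19 [242.4, 188.2, 26.4, 24.8]
stopper 0.74 [285.3, 173.4, 13.3, 19.5]
```

View pics/top0.png

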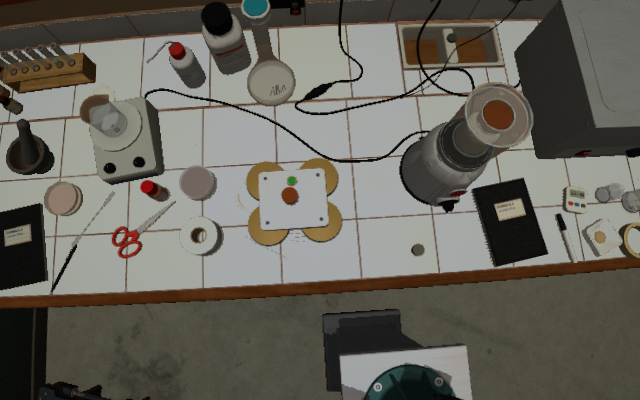

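View pics/scene0.png

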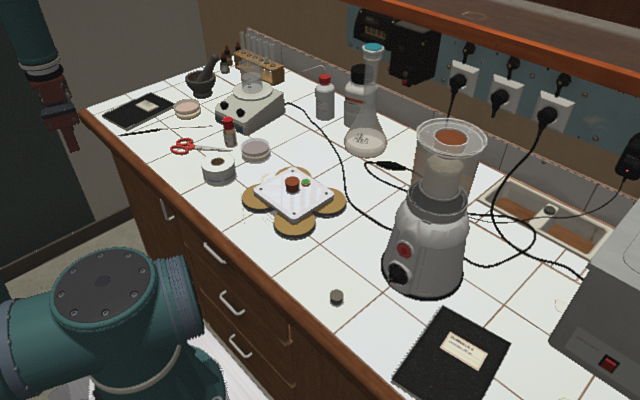

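Both pictures show the plate in the middle: top about (292,198), scene about (293,193), with four brass shims at its corners. The tape roll is at (201,236) and the petri dish at (198,182) in the top view. Next I'll crop and find the dots.

```bash
cat > h.py <<'E'
import cv2,numpy as np
from workcell import r
def ray(c,u,v):
    K=c['mtx'];d=np.array([(u-K[0,2])/K[0,0],(v-K[1,2])/K[1,1]]);p=d.copy()
    for _ in range(20):p=d/(1+c['k1']*(p@p))
    return c['attitude']@np.array([p[0],-p[1],-1])
def at(c,u,v,z):
    d=ray(c,u,v);return c['eye']+d*(z-c['eye'][2])/d[2]
def proj(c,P):
    q=c['attitude'].T@(np.asarray(P)-c['eye']);p=np.array([q[0],-q[1]])/-q[2];p=p*(1+c['k1']*(p@p))
    return p*c['mtx'][0,0]+c['mtx'][:2,2]
E
python3 - <<'E'
from h import *
a=[]
for n,(x,y) in (("top",(237,148)),("scene",(235,153))):
    im=cv2.imread(f"pics/{n}0.png")[y:y+100,x:x+115]
    a.append(cv2.resize(im,None,fx=5,fy=5,interpolation=cv2.INTER_CUBIC)[:, :])
cv2.imwrite("pics/crop.png",cv2.resize(a[0],(690,600)))
c=r.get_calibration("top")
for k,p in dict(plate=(292,198),tape=(201,236),petri=(198,182),grey=(418,250)).items():print(k,at(c,*p,0.03))
# dark dots on plate: black-hat
g=cv2.imread("pics/top0.png",0);b=cv2.morphologyEx(g,cv2.MORPH_BLACKHAT,np.ones((7,7)))
m=r.capture("top");m=r.cut_out("top","plate")[0]['region'];h=cv2.morphologyEx(m.astype('uint8'),cv2.MORPH_CLOSE,np.ones((25,25)))
print(cv2.minAreaRect(np.argwhere(h)[:,::-1].astype('float32')))
n,l,st,ce=cv2.connectedComponentsWithStats(((b>50)&(h>0)).astype('uint8'))
for i in range(1,n):
    yy,xx=np.where(l==i);w=b[yy,xx];u,v=(xx@w.astype(float))/w.sum(),(yy@w.astype(float))/w.sum();print(st[i],u,v,at(c,u,v,.04))
E
```

```text
plate [0.54171207 0.25262499 0.03      ]
tape [0.45871238 0.48521148 0.03      ]
petri [0.59877856 0.49274066 0.03      ]
grey [ 0.39023535 -0.05347421  0.03      ]
((292.8627624511719, 199.00946044921875), (58.68818283081055, 68.182861328125), 86.05481719970703)
[316 173   3   4  10] 317.2628992628993 174.42383292383292 [0.5969268  0.18487507 0.04      ]
[264 177   3   3   9] 264.9069462647444 177.99475753604193 [0.595762   0.31840179 0.04      ]
[293 185   1   1   1] 293.0 185.0 [0.57301549 0.24798044 0.04      ]
[289 187   2   1   2] 289.50961538461536 187.0 [0.56835954 0.25705776 0.04      ]
[327 202   1   1   1] 327.0 202.0 [0.52393912 0.16511853 0.04      ]
[291 205   1   1   1] 291.0 205.0 [0.52185147 0.25561858 0.04      ]
[320 217   3   4  10] 320.9475566150179 218.72705601907032 [0.48257903 0.18309276 0.04      ]
[266 221   4   4  10] 267.1995277449823 222.3034238488784 [0.4818261  0.31680887 0.04      ]
[308 227   6   1   6] 310.46478873239437 227.0 [0.46354312 0.21035669 0.04      ]
[322 226   3   1   3] 322.93939393939394 226.0 [0.4641125  0.17937726 0.04      ]
[283 229   2   1   2] 283.50442477876106 229.0 [0.46267539 0.27717674 0.04      ]
[290 228  10   1  10] 294.87389380530976 228.0 [0.46343669 0.24898844 0.04      ]
```

View pics/crop.png

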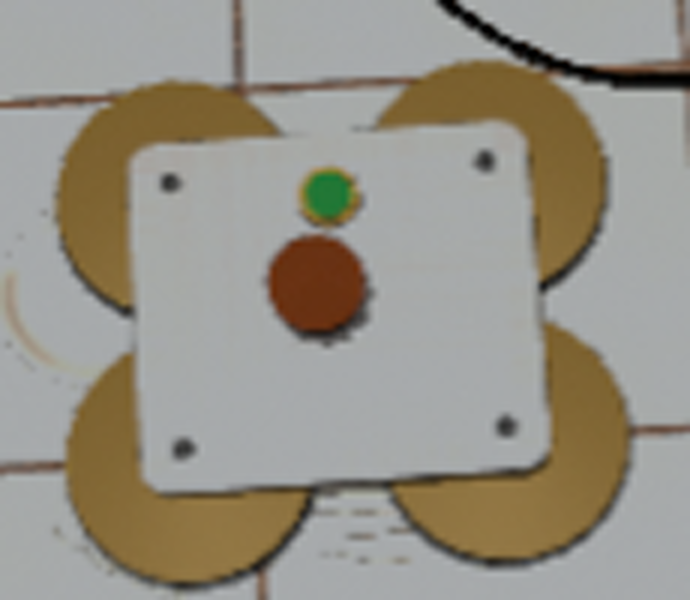

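Dots found: c1 (0.482,0.317), c2 (0.483,0.183), c3 (0.596,0.318), c4 (0.597,0.185). The spacing is 114 x 134 mm, as it should be. Shutting the fingers and travelling high to c1.

Call:
{"op": "move_arm", "data": {"deltas": "-0.2 -0.09 0 0 0 0 0; -0.45 -0.2 0 0 0 0 0; -0.7 -0.32 0 0 0 0 0; -0.95 -0.43 0 0 0 0 0; -1 -0.45 0 0 0 0 0; -1 -0.45 0 0 0 0 0", "grip_force": 10}}

```text
t: 1.15
tool_pos: [0.3138, 0.4491, 0.2227]
tcp_rot: [[-0.972, 0.235, -0.0], [0.235, 0.972, 0.0], [0.0, 0.0, -1.0]]
wrist_force: [-1.2, 0.9, -0.3]
opening: 0.0313
gripper_force: 0.0
```

Call:
{"op": "move_arm", "data": {"deltas": "-0.25 -0.11 0 0 0 0 0; -0.5 -0.23 0 0 0 0 0; -0.75 -0.34 0 0 0 0 0; -0.97 -0.444 0.1 0 0 0 0; -0.97 -0.444 0.35 0 0 0 0; -0.97 -0.444 0.6 0 0 0 0; -0.97 -0.444 0.78 0 0 0 0; -0.97 -0.444 0.81 0 0 0 0; -0.97 -0.444 0.81 0 0 0 0; -0.97 -0.444 0.81 0 0 0 0"}}

```text
t: 2.4
tool_pos: [0.4826, 0.3187, 0.0624]
tcp_rot: [[-0.972, 0.233, 0.003], [0.233, 0.972, 0.001], [-0.002, 0.002, -1.0]]
wrist_force: [-0.1, -0.8, 0.7]
opening: 0.0006
gripper_force: 0.0
```

```bash
python3 - <<'E'
from h import *
im=r.capture("scene");cv2.imwrite("pics/s1.png",cv2.resize(im[100:260,180:400,::-1],None,fx=3.5,fy=3.5,interpolation=cv2.INTER_CUBIC))
s=r.get_state();print(s['tool_pos'],s['wrist_force'],s['opening'])
E
```

```text
[0.48260501 0.31845921 0.06238507] [ 0.22265669 -0.05660888  0.6830175 ] 0.0003321963608323873
```

View pics/s1.png

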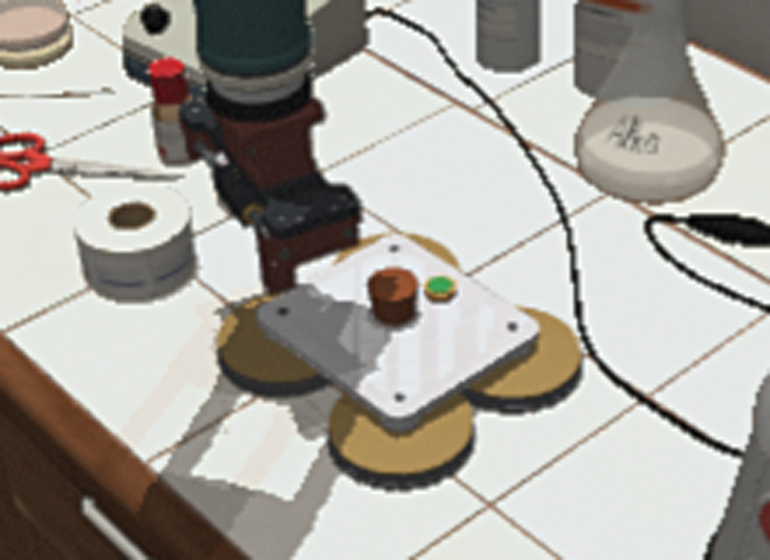

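The closed fingers end near crop (280,292), by the plate's left corner, whose dot is at (283,310). I'll compare this with the projected TCP, because the tip could be in front of the plate or behind it.

```bash
python3 - <<'E'
from h import *
c=r.get_calibration("scene")
f=lambda P:((proj(c,P)-[180,100])*3.5).round()
print("tcp",f([.4826,.3185,.0624]))
for P in [(.4818,.3168),(.4826,.1831),(.5958,.3184),(.5969,.1849)]:print(f([*P,.04]))
R=r.get_state()['tcp_rot']
for sx in(-10,10):
  for sy in(-13.5,13.5):print("tip corner",f(np.array([.4826,.3185,.0624])+R@[sx/1e3,sy/1e3,0]))
E
```

```text
tcp [278. 286.]
[281. 310.]
[397. 396.]
[392. 247.]
[510. 324.]
tip corner [297. 291.]
tip corner [282. 272.]
tip corner [273. 300.]
tip corner [258. 280.]
```

The projections agree, so calibration is sound and the tip is right above c1. Descending gently.

Call:
{"op": "move_arm", "data": {"deltas": "0 0 0.03 0 0 0 0; 0 0 0.06 0 0 0 0; 0 0 0.08 0 0 0 0; 0 0 0.09 0 0 0 0; 0 0 0.095 0 0 0 0; 0 0 0.1 0 0 0 0; 0 0 0.105 0 0 0 0; 0 0 0.105 0 0 0 0; 0 0 0.105 0 0 0 0"}}

```text
t: 3.58
tool_pos: [0.4816, 0.3175, 0.0399]
tcp_rot: [[-0.972, 0.234, 0.0], [0.234, 0.972, 0.0], [-0.0, 0.0, -1.0]]
wrist_force: [-0.2, -1.0, 4.0]
opening: 0.0003
gripper_force: 2.1
```

Call:
{"op": "move_arm", "data": {"deltas": "0 0 0.005 0 0 0 0; 0 0 0.01 0 0 0 0; 0 0 0.01 0 0 0 0; 0 0 0.01 0 0 0 0"}}

```text
t: 4.08
tool_pos: [0.4817, 0.3176, 0.0395]
tcp_rot: [[-0.972, 0.234, 0.001], [0.234, 0.972, 0.0], [-0.001, 0.0, -1.0]]
wrist_force: [-4.0, -2.0, 19.5]
opening: 0.0004
gripper_force: 9.7
```

c1 is firm: 19 N and still at 39.5 mm. Next c2.

Call:
{"op": "move_arm", "data": {"deltas": "0 0 -0.06 0 0 0 0; 0 0 -0.13 0 0 0 0; -0.06 -0.25 -0.14 0 0 0 0; -0.12 -0.5 -0.14 0 0 0 0; -0.16 -0.65 -0.14 0 0 0 0; -0.16 -0.65 -0.11 0 0 0 0; -0.16 -0.65 -0.06 0 0 0 0; -0.16 -0.65 -0.03 0 0 0 0; -0.16 -0.65 -0.02 0 0 0 0; -0.16 -0.65 -0.01 0 0 0 0; -0.16 -0.65 -0.005 0 0 0 0; -0.16 -0.65 -0.005 0 0 0 0"}}

```text
t: 5.58
tool_pos: [0.482, 0.1842, 0.0397]
tcp_rot: [[-0.972, 0.233, 0.0], [0.233, 0.972, 0.0], [0.0, 0.0, -1.0]]
wrist_force: [-2.6, 0.5, 13.1]
opening: 0.0009
gripper_force: 6.5
```

Call:
{"op": "move_arm", "data": {"deltas": "0 0 0.005 0 0 0 0; 0 0 0.005 0 0 0 0; 0 0 0.005 0 0 0 0"}}

```text
t: 5.95
tool_pos: [0.482, 0.1842, 0.0395]
tcp_rot: [[-0.972, 0.233, 0.0], [0.233, 0.972, 0.0], [-0.0, 0.001, -1.0]]
wrist_force: [-5.4, -0.1, 23.3]
opening: 0.0005
gripper_force: 11.1
```

c2 is firm. Next c4.

Call:
{"op": "move_arm", "data": {"deltas": "0 0 -0.06 0 0 0 0; 0 0 -0.13 0 0 0 0; -0.2 0.05 -0.14 0 0 0 0; -0.4 0.1 -0.14 0 0 0 0; -0.56 0.14 -0.14 0 0 0 0; -0.56 0.14 -0.11 0 0 0 0; -0.56 0.14 -0.06 0 0 0 0; -0.56 0.14 -0.03 0 0 0 0; -0.56 0.14 -0.02 0 0 0 0; -0.56 0.14 -0.01 0 0 0 0; -0.56 0.14 -0.005 0 0 0 0; -0.56 0.14 -0.005 0 0 0 0"}}

```text
t: 7.45
tool_pos: [0.5971, 0.1847, 0.0398]
tcp_rot: [[-0.972, 0.234, -0.001], [0.234, 0.972, -0.0], [0.0, -0.0, -1.0]]
wrist_force: [-3.9, -1.1, 8.0]
opening: 0.0006
gripper_force: 4.4
```

c4 is firm too (8 N at 39.8 mm). Next c3, which should give.

Call:
{"op": "move_arm", "data": {"deltas": "0 0 -0.06 0 0 0 0; 0 0 -0.13 0 0 0 0; 0.04 0.2 -0.14 0 0 0 0; 0.1 0.4 -0.14 0 0 0 0; 0.16 0.65 -0.14 0 0 0 0; 0.16 0.65 -0.11 0 0 0 0; 0.16 0.65 -0.06 0 0 0 0; 0.16 0.65 -0.03 0 0 0 0; 0.16 0.65 -0.02 0 0 0 0; 0.16 0.65 -0.01 0 0 0 0; 0.16 0.65 -0.005 0 0 0 0; 0.16 0.65 -0.005 0 0 0 0"}}

```text
t: 8.95
tool_pos: [0.5972, 0.3183, 0.0399]
tcp_rot: [[-0.972, 0.234, 0.0], [0.234, 0.972, -0.0], [-0.0, -0.0, -1.0]]
wrist_force: [-0.2, -1.0, 0.8]
opening: 0.0004
gripper_force: 0.3
```

Call:
{"op": "move_arm", "data": {"deltas": "0 0 0.01 0 0 0 0; 0 0 0.02 0 0 0 0; 0 0 0.025 0 0 0 0; 0 0 0.025 0 0 0 0; 0 0 0.025 0 0 0 0"}}

```text
t: 9.57
tool_pos: [0.5975, 0.3187, 0.0356]
tcp_rot: [[-0.972, 0.234, 0.001], [0.234, 0.972, 0.0], [-0.001, 0.001, -1.0]]
wrist_force: [-0.4, -1.0, 7.4]
opening: 0.0003
gripper_force: 3.7
```

c3 gives 4.3 mm, so it's the soft corner. Lifting, turning the finger along the diagonal, and moving out over shim 3.

Call:
{"op": "move_arm", "data": {"deltas": "0 0 -0.06 0 0 0 0; 0 0 -0.15 0 0 0 0; -0.05 0.09 -0.15 0 0 0.2 0; -0.106 0.18 -0.15 0 0 0.4 0; -0.106 0.18 -0.15 0 0 0.6 0; -0.106 0.18 -0.15 0 0 0.7 0; -0.106 0.18 -0.15 0 0 0.7 0; -0.106 0.18 -0.15 0 0 0.7 0"}}

```text
t: 10.58
tool_pos: [0.626, 0.3487, 0.0652]
tcp_rot: [[-0.708, 0.706, 0.0], [0.706, 0.708, 0.0], [-0.0, 0.0, -1.0]]
wrist_force: [0.0, 0.2, 0.5]
opening: 0.0005
gripper_force: 0.0
```

```bash
python3 - <<'E'
from h import *
im=r.capture("top");cv2.imwrite("pics/t2.png",cv2.resize(im[140:260,220:350,::-1],None,fx=5,fy=5,interpolation=cv2.INTER_CUBIC))
s=r.get_state();print(s['tool_pos'],s['tcp_rot'],s['wrist_force'])
E
```

```text
[0.62599816 0.34861395 0.06504653] [[-7.07918593e-01  7.06293995e-01  2.39399900e-04]
 [ 7.06294022e-01  7.07918607e-01  3.85494771e-05]
 [-1.42248379e-04  1.96376610e-04 -9.99999971e-01]] [-0.33806705 -0.43169205 -0.18453632]
```

View pics/t2.png

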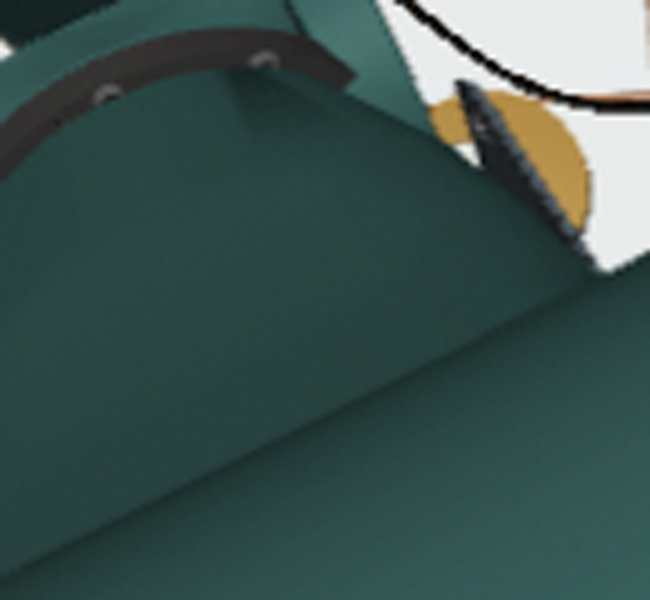

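The arm hides the shim from above. A dark gripper part shows at crop (530,160), toward the c4 side. I'll check its height over the stopper in the scene view.

```bash
python3 - <<'E'
from h import *
im=r.capture("scene");cv2.imwrite("pics/s2.png",cv2.resize(im[80:240,200:400,::-1],None,fx=3.5,fy=3.5,interpolation=cv2.INTER_CUBIC))
c=r.get_calibration("scene");print(((proj(c,[.626,.3486,.065])-[200,80])*3.5).round(),r.get_calibration("wrist")["tool_from_camera"])
E
```

```text
[325. 260.] [[ 2.56362805e-04  9.52649991e-01  3.04068956e-01  8.44223641e-02]
 [ 9.99999652e-01 -4.85469680e-04  6.77872460e-04  6.65170617e-05]
 [ 7.93391451e-04  3.04068676e-01 -9.52649784e-01 -1.63310766e-01]
 [ 0.00000000e+00  0.00000000e+00  0.00000000e+00  1.00000000e+00]]
```

View pics/s2.png

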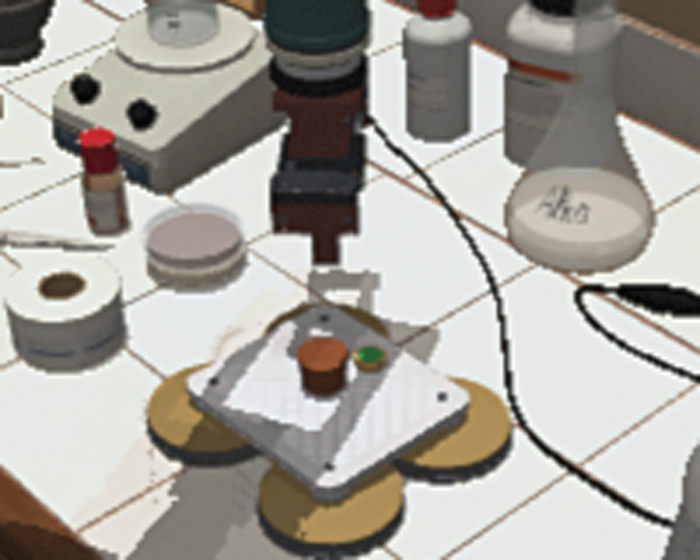

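The tip is at crop (325,262), as projected, and the body is well clear of the stopper at (323,365). Descending onto shim 3.

Call:
{"op": "move_arm", "data": {"deltas": "0 0 0.08 0 0 0 0; 0 0 0.16 0 0 0 0; 0 0 0.2 0 0 0 0; 0 0 0.22 0 0 0 0; 0 0 0.23 0 0 0 0; 0 0 0.235 0 0 0 0; 0 0 0.24 0 0 0 0; 0 0 0.24 0 0 0 0"}}

```text
t: 11.68
tool_pos: [0.6257, 0.3485, 0.0177]
tcp_rot: [[-0.707, 0.707, -0.0], [0.707, 0.707, -0.0], [-0.0, -0.0, -1.0]]
wrist_force: [-1.9, -0.9, 4.2]
opening: 0.0009
gripper_force: 1.9
```

Contact is at 17.7 mm, as expected. Pressing down 8–9 mm.

Call:
{"op": "move_arm", "data": {"deltas": "0 0 0.01 0 0 0 0; 0 0 0.02 0 0 0 0; 0 0 0.03 0 0 0 0; 0 0 0.038 0 0 0 0; 0 0 0.043 0 0 0 0; 0 0 0.046 0 0 0 0; 0 0 0.046 0 0 0 0; 0 0 0.046 0 0 0 0"}}

```text
t: 12.68
tool_pos: [0.6259, 0.3486, 0.0103]
tcp_rot: [[-0.707, 0.707, 0.0], [0.707, 0.707, -0.0], [-0.0, 0.0, -1.0]]
wrist_force: [-5.6, -3.8, 16.5]
opening: 0.0006
gripper_force: 8.0
```

Call:
{"op": "move_arm", "data": {"deltas": "0 0 0.005 0 0 0 0; 0 0 0.008 0 0 0 0; 0 0 0.008 0 0 0 0"}}

```text
t: 13.05
tool_pos: [0.626, 0.3486, 0.0101]
tcp_rot: [[-0.707, 0.707, 0.001], [0.707, 0.707, 0.0], [-0.001, 0.001, -1.0]]
wrist_force: [-8.9, -4.5, 25.4]
opening: 0.0004
gripper_force: 12.2
```

The shim is at its stop: 25 N and no further travel. Lifting away.

Call:
{"op": "move_arm", "data": {"deltas": "0 0 -0.05 0 0 0 0; 0 0 -0.15 0 0 0 0; 0 0 -0.35 0 0 0 0; 0 0 -0.6 0 0 0 0; 0 0 -0.85 0 0 0 0; 0 0 -0.9 0 0 0 0; 0 0 -0.9 0 0 0 0; 0 0 -0.9 0 0 0 0"}}

```text
t: 14.05
tool_pos: [0.6248, 0.348, 0.1839]
tcp_rot: [[-0.707, 0.707, -0.003], [0.707, 0.707, -0.001], [0.001, -0.003, -1.0]]
wrist_force: [0.2, -0.2, -0.2]
opening: 0.0007
gripper_force: 0.0
```

```bash
python3 - <<'E'
from h import *
im=r.capture("scene");cv2.imwrite("pics/s3.png",cv2.resize(im[80:240,200:400,::-1],None,fx=3.5,fy=3.5,interpolation=cv2.INTER_CUBIC))
s=r.get_state();print(s['t'],s['tool_pos'],s['wrist_force'])
E
```

```text
14.1 [0.62475542 0.34803753 0.18363106] [ 0.63343134  0.77237528 -0.18647279]
```

View pics/s3.png

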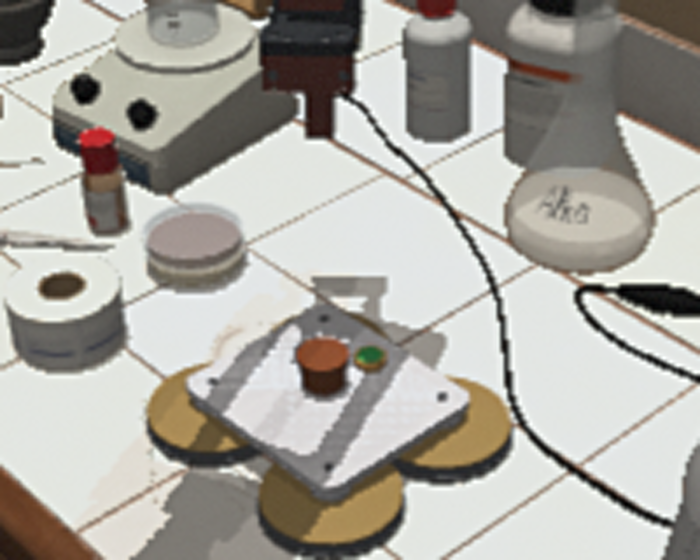

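The shim behind the far corner (323,320) is down. The plate and the stopper (323,365) haven't moved, the other shims are up, and the hand is clear. Handing in.

```bash
python3 -c "
from workcell import r
print(r.close_job())"
```

```text
the job is handed in; nothing more can be done
None
```

The back-left corner (corner 3) was the one that gave; I pressed its shim flat to its stop, took the hand clear and handed the job in at about 14 s, with no verdict reported back.

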